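# Seat a chamber slide in the corner of the imager stage and hold it there

## Task

Pick the orange-lidded chamber slide off the metal carrier, keep it level, and gently lay it flat on the imager's black stage. Slide it up to the short stop block and against the long rail, then with one diagonal push, inward and downward, keep it pressed firmly against the rail and the stage together so that I can close the clip: finish while still pushing. It is a delicate part: use a light grip, never press it against the stage, rail or stop with more than about 40 N, and leave the other things on the bench alone.

Things in the scene. Friction and masses are not known exactly. Their poses are not given: they have to be found in the camera images.
- slide: The chamber slide to be seated: a flat white plastic block 76 x 26 x 8 mm with an orange lid 60 x 26 x 4 mm on it (12 mm tall in all; at the bare label end it is 8 mm tall for 16 mm). Weighs about 30 g. Origin: centre of its underside; x runs along its 76 mm length (the bare label end is at -x), y across its 26 mm width, z up. It may be seated either end first. At the start it lies on the carrier.
- blue_slide: Bystander: a chamber slide of the same size with a blue lid, on the same carrier, 90 mm beside the orange one (which of the two places each has varies). Origin: centre of its underside, x along its length.
- carrier: Fixed aluminium carrier tray, 130 x 190 mm, its floor 6 mm above the bench, with 10 mm high lips along its two 190 mm edges. Origin: centre of its underside; the slides lie about along its x.
- imager: Fixed white compact imager, a box 260 (x) x 220 (y) mm, topped by a black stage plate 240 x 200 mm centred on it whose flat surface is 90 mm above the bench. Origin: centre of the underside; +x points away from the robot (turned a little), +y to the left. A steel clip arm is parked, fixed, on the stage along x at y = +80 mm, from x = -33 to +45 mm, 12 mm high.
- bed: The black stage plate (fixed on the imager); origin: centre of its underside, 10 mm below its flat surface; axes as the imager's.
- rail: The long aluminium rail fixed on the stage plate: 105 mm along the imager's y, 12 mm wide, 10 mm high. Its inner face looks towards -x (towards the robot) and lies 45 mm to +x of the imager's origin. Origin: in the corner, same as corner.
- stop: The short aluminium stop block fixed on the stage plate at the right-hand (-y) end of the rail: 70 mm along x (from the rail's inner face towards -x), 12 mm wide, 10 mm high. Its inner face looks towards +y and lies 48 mm to -y of the imager's origin. Origin: in the corner, same as corner.
- corner (a point): The inner corner where the rail's face, the stop's face and the stage surface meet, 90 mm above the bench. Axes as the imager's: x through the rail (away from the robot), y along the rail away from the stop, z up. A slide fully home has its centre 13 mm to -x and 38 mm to +y of this point, its length along y.
- spray_bottle: Bystander: white spray bottle with blue trigger head, 72 mm diameter, 192 mm tall; origin: centre of its underside.
- petri_dish: Bystander: clear dish, 92 mm diameter, 16 mm tall; origin: centre of its underside.
- tip_box: Bystander: blue pipette tip box with pale lid, 84 x 122 x 62 mm; origin: centre of its underside.

How it is judged:
By the outcome, as a careful person would: the job done as asked, in the order asked, and still so for the second after the job is handed in, while the arm keeps its last pose, push and grip.
It also fails if it takes over 48 s, if anything falls off the work surface, if the arm or the gripper's body presses on something with over 40 N, if the wrist force passes 120 N, or if a joint passes its speed limit or range.

## Robot

A 6-joint arm with a two-finger parallel gripper is mounted at the origin on the work surface. World frame = base frame: x ahead of the robot, y to its left, z up, the work surface at z = 0. Lengths are in m, angles in degrees, forces in N, time in s.
With the tool pointing down it reaches from about 0.3 to 0.75 m from the base axis. Payload 8.5 kg.
Tool frame: the origin (TCP) lies at the very end of the fingers, on their centre line; the grasp point (between the pads) lies 19 mm behind it; z points along the fingers, y is the line along which they close (so a half turn about z gives the same grasp; the last joint's range is limited). The gripper opens to 85 mm and grips with 20 to 120 N. Pads are 22 mm wide; open, the fingers measure 114 mm over their backs; the gripper's body (76 mm by 85 mm) begins 54 mm behind the grasp point. The pads swing forward as they close: fully open they stand 13 mm farther back than shut.
Start: joints at [63.295, 21.807, 74.336, -0, 83.858, -12.336], TCP at [0.136, 0.533, 0.231] pointing down, gripper open.
Joint ranges: [-178.18, 178.18], [-50.72, 133.34], [12.68, 142.11], [-81.47, 261.47], [9.98, 163.14], [-165.26, 165.26]. Speed limits (degrees/s): [136.94, 136.94, 180, 180, 180, 180].

## Interface

Orientations are given as a 3x3 rotation matrix whose columns are the frame's x, y, z axes.
In Python, from rig import env gives the robot as it stands.
- The arm moves only by the tool move_arm, never from a script. Its argument "plan" is a list of rows, each a list of 7 numbers: the turn, a rotation vector about the tool's x, y, z in degrees, then the shift along the tool's x, y, z in cm, then the gripper command: -1 is shut, 1 is fully open, values between are in proportion. In form: [[ax, ay, az, tx, ty, tz, jaw], ...]. A call has 1 to 5 rows; each row is the pose to reach, as a shift and turn from the pose commanded when the call began, along the tool's axes at that moment; what a row does not reach only later rows make up. A row lasts 1/10 s, in which the tool goes at most 50 mm and 8.59 degrees, less where a joint would pass 70% of its speed; a pose out of reach is approached as far as the arm can. A call with a gripper value outside its range is refused whole. The fingers move at their own pace and stop on an object; "squeeze" is the grip in N (left out, the last holds). Time passes only in rows, so rows that repeat a pose let the fingers close. It gives the time, the measured TCP pose, the force, the opening and the grip force at its end, in the units of the state.
- env.observe(): the state, without advancing time (a new reading comes with each control period).
- env.get_image(name): name is "side" or "top"; returns a dict with "color" (420x560x3 uint8, red, green, blue), "fov_y" (degrees; the focal length in pixels is half the picture's height over the tangent of half this angle, whatever the lens; pixels are square), "cx", "cy" (the principal point, pixels), "R" (3x3) and "t" (3): a world point X has camera coordinates R X + t. Camera axes: x right, y down, z forward; pixel columns grow to the right and rows downward; lengths in m; the calibration is good to about 2 mm. A picture is of the moment at which its call begins. There is no depth.
- env.close_job(): hands the job in; it is judged then, once.
Trained networks look in a picture, given as the dict that the camera call returned (one of the last four; its "shot" number tells which), for a name from the list of things; names that differ only in an ending like _2 or _b are one class to them, and where a whole thing is asked for, a point or a joint stands for the part that bears it (a point fixed in the world has none). Each returns a list of dicts, best first, with "conf" (0 to 1); they miss things now and then, are a little off and sometimes report something else, mostly with a low value. They report only what shows in the picture. A call takes as long as a camera call.
- env.outline_of(target, picture): "mask" (420x560 bool, what is visible of it) and "bbox" ([centre column, centre row, width, height] in pixels, round what is visible of it).
- env.tip_of(target, picture): "pixel" ([column, row] in pixels: a listed point, or the origin of a listed thing).
The state is a dict: "time_s": time; "q": joint angles; "qvel": joint speeds; "joint_efforts": joint torques, N m; "position": TCP position; "tool_rot": TCP orientation; "ft_force": force on the tool from outside, world axes, zero at the start; "wrist_torque": the same for the moment, N m; "grip_width": finger opening in m; "gripper_force": force on a finger pad.
Only numpy, scipy, OpenCV 4.12 (cv2) and the standard library are available. Lean on these libraries where they do the work, as an engineer would, in place of code of your own. Each camera call takes 0.05 s, during which the arm holds its last target. There are 200 camera calls.

## Working session

There is one attempt and no reset: what is moved stays moved. The work goes in short steps, Python scripts to look and compute and a tool call to move; the robot and the scene stay as the last step left them, time stands still between calls to the robot, and variables do not carry over. Pictures are saved under pics/ and viewed, at most 10 in all, crops included, and the job is handed in when it is done.

Besides the shell and the picture viewer there is one more tool, called after "Call:" as a command line: name --pt "numbers of a row" for each row, then --argument value for the rest. move_arm: Moves the arm, as the interface text tells. Its arguments: {"type":"object","properties":{"plan":{"type":"array"},"squeeze":{"type":"number"}},"required":["plan"]}

```bash
mkdir -p pics; cat > h.py <<'E'
import numpy as np, cv2, json
from rig import env
def ray(p,uv):
    H,W=p["color"].shape[:2]; f=H/2/np.tan(np.radians(p["fov_y"])/2)
    d=np.array([(uv[0]-p["cx"])/f,(uv[1]-p["cy"])/f,1.]); R=np.array(p["R"]); t=np.array(p["t"])
    return -R.T@t, R.T@d
def onz(p,uv,z):
    o,d=ray(p,uv); return o+d*(z-o[2])/d[2]
def proj(p,X):
    H=p["color"].shape[0]; f=H/2/np.tan(np.radians(p["fov_y"])/2)
    c=np.array(p["R"])@np.array(X)+np.array(p["t"]); return np.array([f*c[0]/c[2]+p["cx"],f*c[1]/c[2]+p["cy"]])
def tri(ps,uvs):
    A=np.zeros((3,3));b=np.zeros(3)
    for p,u in zip(ps,uvs):
        o,d=ray(p,u); d/=np.linalg.norm(d); M=np.eye(3)-np.outer(d,d); A+=M;b+=M@o
    return np.linalg.solve(A,b)
def save(p,n,s=1): cv2.imwrite(f"pics/{n}.png",cv2.resize(p["color"][:,:,::-1],None,fx=s,fy=s))
E
python3 - <<'E'
from h import *
np.set_printoptions(precision=4,suppress=True)
for n in("side","top"):
    p=env.get_image(n); save(p,n,1.4); o,d=ray(p,(280,210)); print(n,p["fov_y"],p["cx"],p["cy"],o,d)
    for k in("slide","blue_slide","carrier","imager","bed","rail","stop","corner"):
        r=env.tip_of(k,p)[:2]; print(k,[(x["conf"],np.round(x["pixel"],1)) for x in r],end=' ')
        if k!="corner":
            q=env.outline_of(k,p)[:1]
            for x in q:
                m=x["mask"].astype(np.uint8); c=max(cv2.findContours(m,0,2)[0],key=cv2.contourArea); print('o',x["conf"],np.round(x["bbox"],0),cv2.minAreaRect(c),end='')
        print()
s=env.observe(); print(s)
E
```

```text
side 47.06271553115677 290.55882765699175 217.29291132638446 [0.3628 0.9701 1.1516] [ 0.1726 -0.6905 -0.703 ]
slide [(0.51, array([299.7, 316.3])), (0.24, array([208.1, 349.6]))] o 0.49 [301. 317.  27.  19.] ((299.4660339355469, 315.5722351074219), (27.304235458374023, 9.686882972717285), 25.201122283935547)
blue_slide [(0.52, array([314.3, 297.5]))] o 0.68 [317. 294.  28.  20.] ((317.24163818359375, 293.8691711425781), (26.297346115112305, 8.683858871459961), 34.99202346801758)
carrier [(0.73, array([305.8, 306.7])), (0.59, array([329.4, 159.6]))] o 0.58 [305. 308.  72.  70.] ((304.9415588378906, 304.959716796875), (47.263763427734375, 62.791259765625), 34.592288970947266)
imager [(0.92, array([309.7, 217.1]))] o 0.57 [313. 210.  96.  79.] ((311.3089904785156, 208.005615234375), (88.15522003173828, 63.320587158203125), 17.969139099121094)
bed [(0.78, array([314.2, 197.8])), (0.46, array([309.2, 218.4]))] o 0.65 [314. 202.  93.  65.] ((312.33782958984375, 200.02703857421875), (81.82938385009766, 47.05373764038086), 17.10272979736328)
rail [(0.69, array([304.9, 187.8]))] o 0.47 [300. 
[... 1436 characters left out ...]
14453125, 215.12997436523438), (5.656854629516602, 28.42569351196289), 8.130102157592773)
corner [(0.64, array([349.9, 203.2]))] 
{'time_s': 1.6, 'q': array([ 63.294 ,  21.8068,  74.3368,   0.0014,  83.8572, -12.3344]), 'qvel': array([-0.013 , -0.0448, -0.0374,  0.0761,  0.0099,  0.0396]), 'joint_efforts': array([ -0.0007, -44.8323, -23.1463,  -0.0002,   0.0006,  -0.    ]), 'position': array([0.1365, 0.5328, 0.2313]), 'tool_rot': array([[-0.9687,  0.2482, -0.    ],
       [ 0.2482,  0.9687, -0.    ],
       [ 0.    , -0.    , -1.    ]]), 'ft_force': array([-0.2343,  0.5932, -0.7514]), 'wrist_torque': array([-0.0125, -0.0249, -0.0393]), 'gripper_force': 0.0, 'grip_width': 0.08550692187284495}
```

View pics/top.png

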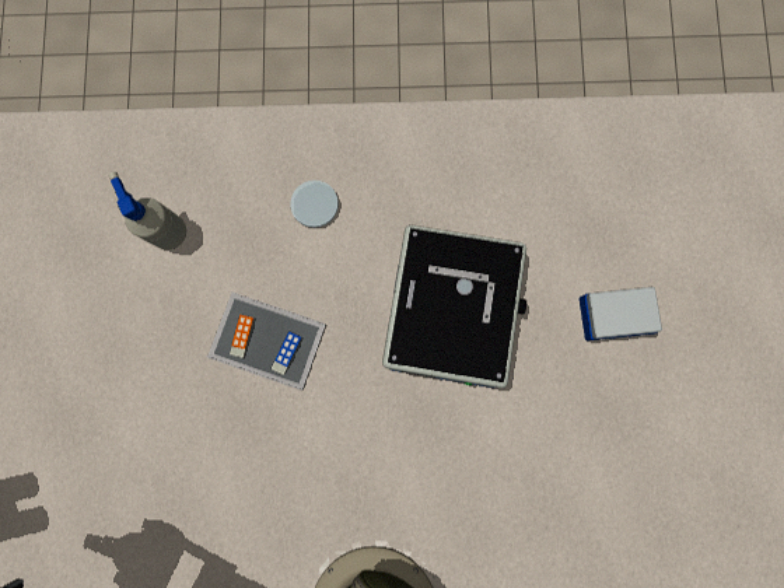

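View pics/side.png

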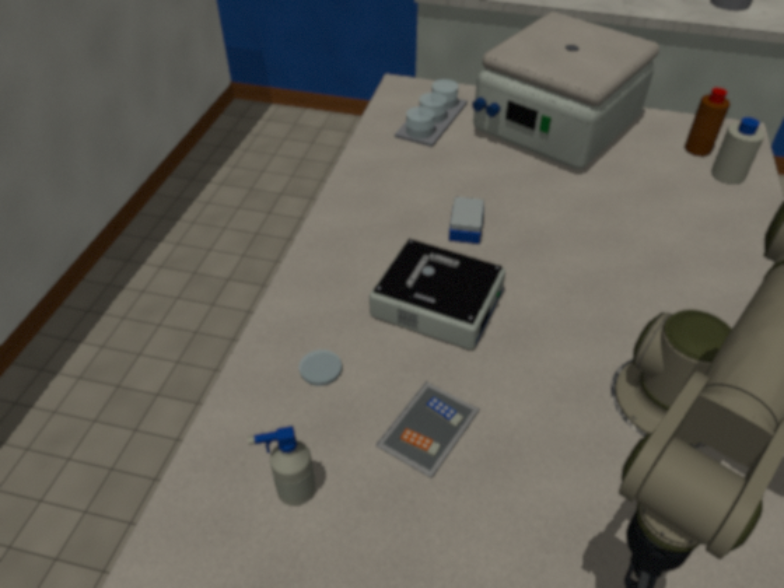

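The top view shows the orange slide at about (172,239) in original pixels, label end toward the robot. The blue slide is at (204,252). The imager is at about (325,217), with the rail along row 195, the stop at (348,215) and the clip at (293,210). The side view agrees: orange at (300,315), imager near (312,205).

```bash
cat >> h.py <<'E'
def metric(p,mask,z):
    c=max(cv2.findContours(mask.astype(np.uint8),0,cv2.CHAIN_APPROX_NONE)[0],key=cv2.contourArea)
    q=np.array([onz(p,u,z)[:2] for u in c[:,0,:]])
    return cv2.minAreaRect((q*1000).astype(np.float32))
def orange(p):
    h=cv2.cvtColor(p["color"],cv2.COLOR_RGB2HSV); return (h[...,0]>4)&(h[...,0]<18)&(h[...,1]>150)&(h[...,2]>120)
E
python3 - <<'E'
from h import *
from scipy.optimize import least_squares
np.set_printoptions(precision=4,suppress=True)
P={n:env.get_image(n) for n in("top","side")}
s=env.observe()
for n,p in P.items():
    m=np.zeros((420,560),np.uint8); cen=proj(p,(0.44,0.47,.018))
    o=orange(p); k,l,st,ce=cv2.connectedComponentsWithStats(o.astype(np.uint8)); i=1+np.argmax(st[1:,4])
    lab=cv2.morphologyEx((l==i).astype(np.uint8),cv2.MORPH_CLOSE,np.ones((5,5),np.uint8))
    cy,cx=np.argwhere(lab)[:,0].mean(),np.argwhere(lab)[:,1].mean()
    print(n,'lid',st[i],(cx,cy),onz(p,(cx,cy),.018),metric(p,lab,.018),'TCP px',proj(p,s["position"]))
    for k,z in(("bed",.09),("slide",.016),("rail",.1),("stop",.1),("carrier",.014)):
        r=env.outline_of(k,p)
        if r: print('  ',k,round(r[0]["conf"],2),metric(p,r[0]["mask"],z))
    g=cv2.cvtColor(p["color"],cv2.COLOR_RGB2GRAY); mask=env.outline_of("bed",p)[0]["mask"]
    d=cv2.morphologyEx((g<60).astype(np.uint8),cv2.MORPH_CLOSE,np.ones((3,3),np.uint8)); kk,l,st,ce=cv2.connectedComponentsWithStats(d)
    i=np.bincount(l[mask&(l>0)]).argmax(); print('  dark',metric(p,l==i,.09))
    for t in("corner","slide","rail","imager"):
        r=env.tip_of(t,p); z={"corner":.09,"slide":.006,"rail":.09,"imager":0}[t]
        print('  ',t,[(x["conf"],onz(p,x["pixel"],z)[:2]) for x in r[:1]])
cor=P["top"]["color"][175:262,265:385]; sl=P["top"]["color"][205:275,140:236]
a=cv2.resize(cor,(480,348),interpolation=cv2.INTER_CUBIC);cv2.imwrite("pics/c.png",a[:,:,::-1])
E
```

```text
top lid [166 225  15  24 150] (np.float64(172.66521739130434), np.float64(236.3217391304348)) [0.4964 0.2374 0.018 ] ((496.3634948730469, 237.5560760498047), (25.963773727416992, 59.94093322753906), 75.6333999633789) TCP px [ -3.9018 409.6834]
   bed 0.92 ((533.6236572265625, -152.677978515625), (202.0631103515625, 242.0859832763672), 79.44989013671875)
   slide 0.83 ((489.8320007324219, 238.2009735107422), (31.217226028442383, 77.49140930175781), 78.62043762207031)
   rail 0.48 ((583.3876342773438, -158.6766815185547), (105.52661895751953, 17.687862396240234), 80.60770416259766)
   stop 0.51 ((533.497802734375, -208.10194396972656), (15.525530815124512, 71.67498779296875), 79.77680206298828)
  dark ((530.5010986328125, -162.8885955810547), (219.4502716064453, 238.5034942626953), 79.48818969726562)
   corner [(0.64, array([ 0.5609, -0.2157]))]
   slide [(0.54, array([0.485 , 0.2357]))]
   rail [(0.56, array([ 0.5671, -0.2041]))]
   imager [(0.83, array([ 0.5395, -0.1596]))]
side lid [290 308   5   8  17] (np.float64(292.0), np.float64(311.8235294117647)) [0.5113 0.2368 0.018 ] ((511.
[... 284 characters left out ...]
5312), (34.956966400146484, 81.14482879638672), 73.52398681640625)
   rail 0.56 ((583.8023681640625, -153.7869415283203), (106.36299133300781, 13.760245323181152), 78.4372329711914)
   stop 0.57 ((506.47186279296875, -366.1510925292969), (79.85296630859375, 181.29217529296875), 4.845152378082275)
   carrier 0.92 ((479.2945556640625, 202.459716796875), (193.5491180419922, 134.1170196533203), 70.20443725585938)
  dark ((532.7346801757812, -148.76712036132812), (201.29405212402344, 238.2158660888672), 79.28868103027344)
   corner [(0.89, array([ 0.5786, -0.209 ]))]
   slide [(0.5, array([0.4822, 0.2395]))]
   rail [(0.44, array([ 0.5681, -0.2056]))]
   imager [(0.84, array([ 0.5443, -0.1495]))]
```

View pics/c.png

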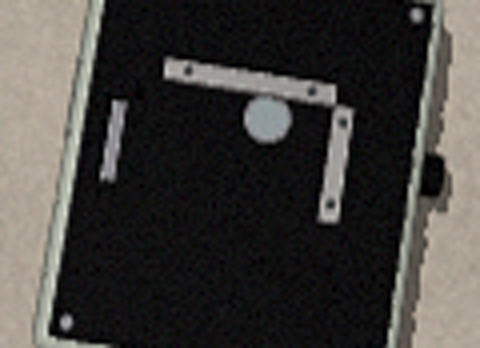

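Call:
move_arm --pt "0 0 0 -4.2 -2 0 1" --pt "0 0 0 -8.4 -4 0 0.5" --pt "0 0 0 -12.6 -6 0 0.1" --pt "0 0 0 -16.8 -8 0 0.1" --pt "0 0 0 -20.7 -9.8 0 0.1" --squeeze 20

```text
time_s: 3.2
position: [0.314, 0.385, 0.2315]
tool_rot: [[-0.969, 0.248, 0.0], [0.248, 0.969, 0.0], [-0.0, 0.0, -1.0]]
ft_force: [0.3, 0.1, -0.0]
grip_width: 0.0466
gripper_force: 0.0
```

Call:
move_arm --pt "0 0 0 -4.2 -2 0 0.1" --pt "0 0 0 -8.4 -4 1 0.1" --pt "0 0 0 -12.6 -6 4 0.1" --pt "0 0 0 -16.8 -8 8 0.1" --pt "0 0 0 -20.8 -9.9 12 0.1"

```text
time_s: 3.7
position: [0.4759, 0.2502, 0.1281]
tool_rot: [[-0.969, 0.249, 0.001], [0.249, 0.969, 0.0], [-0.001, 0.001, -1.0]]
ft_force: [-0.5, 0.2, 0.5]
grip_width: 0.0471
gripper_force: 0.0
```

Call:
move_arm --pt "0 0 0 0 0 3 0.1" --pt "0 0 0 0 0 5 0.1" --pt "0 0 0 0 0 5 0.1"

```text
time_s: 4.0
position: [0.4734, 0.2509, 0.0765]
tool_rot: [[-0.969, 0.249, -0.005], [0.249, 0.969, -0.001], [0.005, -0.003, -1.0]]
ft_force: [0.0, -0.6, 0.8]
grip_width: 0.0471
gripper_force: 0.0
```

```bash
python3 - <<'E'
from h import *
np.set_printoptions(precision=4,suppress=True)
out=[]
s=env.observe(); print(s["position"],s["tool_rot"],s["grip_width"],s["ft_force"])
for n in("top","side"):
    p=env.get_image(n); u=proj(p,s["position"]); print(n,u)
    for t in ("slide",):
        r=env.outline_of(t,p); print([(x["conf"],metric(p,x["mask"],.016)) for x in r[:1]])
    x0,y0=int(u[0])-40,int(u[1])-40
    out.append(cv2.resize(p["color"][max(y0,0):y0+80,max(x0,0):x0+80],(400,400),interpolation=cv2.INTER_CUBIC))
cv2.imwrite("pics/g1.png",np.hstack(out)[:,:,::-1])
E
```

```text
[0.4734 0.2509 0.0765] [[-0.9685  0.2488 -0.0051]
 [ 0.2488  0.9685 -0.0014]
 [ 0.0046 -0.0026 -1.    ]] 0.047054262061446174 [ 0.0369 -0.5919  0.8064]
top [160.9464 244.0222]
[(0.59, ((504.0663146972656, 235.16729736328125), (29.220611572265625, 44.201499938964844), 78.4012680053711))]
side [305.1388 306.7562]
[(0.76, ((488.5174865722656, 243.41778564453125), (31.11467742919922, 78.4691390991211), 74.86282348632812))]
```

View pics/g1.png

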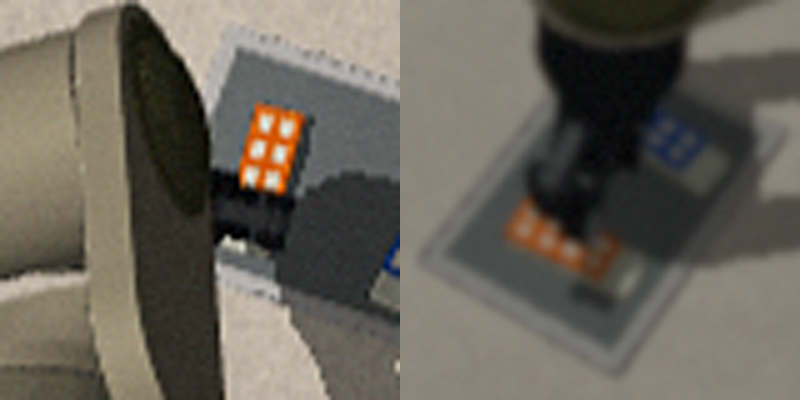

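Call:
move_arm --pt "0 0 0 -1.9 -0.7 1 0.1" --pt "0 0 0 -1.9 -0.7 3 0.1" --pt "0 0 0 -1.9 -0.7 4.5 0.1" --pt "0 0 0 -1.9 -0.7 4.5 0.1" --pt "0 0 0 -1.9 -0.7 4.5 0.1"

```text
time_s: 4.7
position: [0.492, 0.2398, 0.0343]
tool_rot: [[-0.969, 0.248, 0.001], [0.248, 0.969, 0.0], [-0.001, 0.0, -1.0]]
ft_force: [-0.8, -0.1, -0.0]
grip_width: 0.0469
gripper_force: 0.0
```

Call:
move_arm --pt "0 0 0 0 0 1.5 0.1" --pt "0 0 0 0 0 2.5 0.1" --pt "0 0 0 0 0 2.5 0.1" --pt "0 0 0 0 0 2.5 -0.2" --pt "0 0 0 0 0 2.5 -0.3"

```text
time_s: 5.2
position: [0.4916, 0.2401, 0.0095]
tool_rot: [[-0.969, 0.248, 0.001], [0.248, 0.969, 0.0], [-0.001, 0.001, -1.0]]
ft_force: [0.6, -0.0, 0.2]
grip_width: 0.03
gripper_force: 0.0
```

Call:
move_arm --pt "0 0 0 0 0 0 -0.5" --pt "0 0 0 0 0 0 -0.6" --pt "0 0 0 0 0 0 -0.6" --squeeze 20

```text
time_s: 5.5
position: [0.4916, 0.2402, 0.0095]
tool_rot: [[-0.969, 0.248, 0.001], [0.248, 0.969, 0.0], [-0.001, 0.001, -1.0]]
ft_force: [0.3, -0.3, 6.2]
grip_width: 0.0251
gripper_force: 20.7
```

Call:
move_arm --pt "0 0 0 0 0 -1 -0.6" --pt "0 0 0 0 0 -4 -0.6" --pt "0 0 0 0 0 -8 -0.6" --pt "0 0 0 0 0 -12 -0.6" --pt "0 0 0 0 0 -16 -0.6"

```text
time_s: 6.0
position: [0.4907, 0.24, 0.171]
tool_rot: [[-0.969, 0.248, -0.0], [0.248, 0.969, -0.0], [0.0, -0.0, -1.0]]
ft_force: [0.9, 0.0, -0.2]
grip_width: 0.0252
gripper_force: 20.0
```

```bash
python3 - <<'E'
from h import *
np.set_printoptions(precision=4,suppress=True)
out=[]
s=env.observe(); print(s["position"],s["tool_rot"],s["grip_width"],s["ft_force"],s["q"])
for n in("top","side"):
    p=env.get_image(n); u=proj(p,s["position"]); print(n,u)
    r=env.outline_of("slide",p); print([(x["conf"],x["bbox"],metric(p,x["mask"],.176)) for x in r[:1]])
    x0,y0=int(u[0])-40,int(u[1])-40
    out.append(cv2.resize(p["color"][max(y0,0):y0+80,max(x0,0):x0+80],(400,400),interpolation=cv2.INTER_CUBIC))
cv2.imwrite("pics/g2.png",np.hstack(out)[:,:,::-1])
E
```

```text
[0.4907 0.24   0.171 ] [[-0.9687  0.2481 -0.0001]
 [ 0.2481  0.9687 -0.    ]
 [ 0.0001 -0.     -1.    ]] 0.02522597239773125 [ 0.8864  0.0085 -0.2365] [ 13.6358  24.3694  80.7336   0.0008  74.9015 -61.997 ]
top [154.1055 233.8911]
[(0.43, [160.1, 234.2, 10.3, 24.6], ((515.2760009765625, 229.44589233398438), (25.795557022094727, 19.99310302734375), 64.29241180419922))]
side [300.8081 280.5609]
[(0.72, [331.1, 154.1, 27.1, 31.1], ((496.4734191894531, -277.2928466796875), (73.49239349365234, 153.0826416015625), 4.777276992797852))]
```

View pics/g2.png

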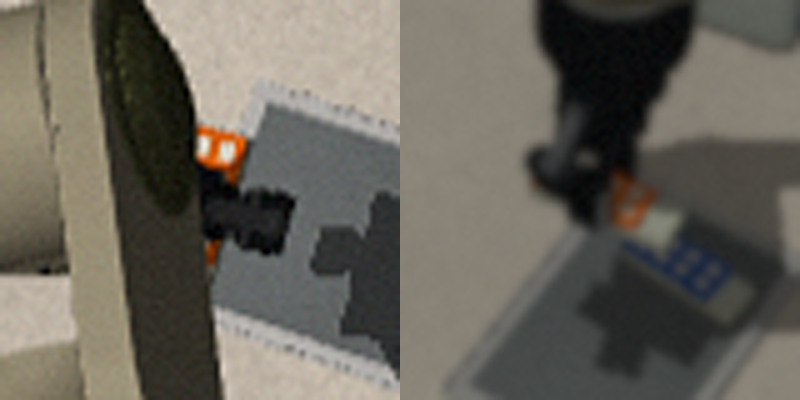

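The grasp holds: the orange slide hangs level between the fingers, and the blue slide is undisturbed. Next I carry it to the imager.

Call:
move_arm --pt "0 0 6 -0.9 -2.5 0 -0.6" --pt "0 0 12 -1.9 -4.9 0 -0.6" --pt "0 0 18 -2.8 -7.4 0 -0.6" --pt "0 0 24 -3.8 -9.8 0 -0.6" --pt "0 0 30 -4.7 -12.3 0 -0.6"

```text
time_s: 6.7
position: [0.5054, 0.1082, 0.1673]
tool_rot: [[-0.712, 0.702, -0.003], [0.702, 0.712, 0.0], [0.002, -0.002, -1.0]]
ft_force: [0.4, 0.4, -0.6]
grip_width: 0.0255
gripper_force: 20.0
```

Call:
move_arm --pt "0 0 6 -2 -1.7 0 -0.6" --pt "0 0 12 -4.1 -3.3 0 -0.6" --pt "0 0 18 -6.1 -5 0 -0.6" --pt "0 0 24 -8.2 -6.6 0 -0.6" --pt "0 0 30 -10.2 -8.3 0 -0.6"

```text
time_s: 7.2
position: [0.5203, -0.0224, 0.1673]
tool_rot: [[-0.265, 0.964, -0.003], [0.964, 0.265, 0.001], [0.002, -0.003, -1.0]]
ft_force: [-0.1, 0.1, -0.5]
grip_width: 0.0255
gripper_force: 20.0
```

Call:
move_arm --pt "0 0 6 -2.6 -0.4 0 -0.6" --pt "0 0 12 -5.2 -0.8 0 -0.6" --pt "0 0 18 -7.9 -1.3 0 -0.6" --pt "0 0 24 -10.5 -1.7 0 -0.6" --pt "0 0 26.2 -13.1 -2.1 0 -0.6"

```text
time_s: 7.7
position: [0.5354, -0.154, 0.1671]
tool_rot: [[0.187, 0.982, -0.003], [0.982, -0.187, 0.002], [0.001, -0.003, -1.0]]
ft_force: [0.7, -0.3, -0.4]
grip_width: 0.0251
gripper_force: 20.0
```

Call:
move_arm --pt "0 0 0 0 0 2 -0.6" --pt "0 0 0 0 0 4 -0.6" --pt "0 0 0 0 0 5 -0.6" --pt "0 0 0 0 0 5 -0.6"

```text
time_s: 8.1
position: [0.5351, -0.1527, 0.1168]
tool_rot: [[0.183, 0.983, -0.004], [0.983, -0.183, 0.002], [0.001, -0.004, -1.0]]
ft_force: [-0.2, 0.3, 0.1]
grip_width: 0.0252
gripper_force: 20.0
```

```bash
cat > look.py <<'E'
from h import *
import sys
np.set_printoptions(precision=4,suppress=True)
C=np.array([.568,-.206]);X=np.array([.983,-.184]);Y=np.array([.184,.983])
def im(w): w=np.array(w[:2])-C; return np.array([w@X,w@Y])*1000
def go(name,z=.1):
    out=[]; s=env.observe(); print(s["time_s"],s["position"],s["tool_rot"].tolist(),s["grip_width"],s["ft_force"],s["q"]); print("TCP in corner mm",im(s["position"]))
    for n in("top","side"):
        p=env.get_image(n); u=proj(p,(.55,-.17,.1))
        for x in env.outline_of("slide",p)[:1]:
            r=metric(p,x["mask"],z); print(n,x["conf"],im(np.array(r[0])/1000),r)
        x0,y0=int(u[0])-40,int(u[1])-40
        out.append(cv2.resize(p["color"][y0:y0+80,x0:x0+80],(400,400),interpolation=cv2.INTER_CUBIC))
    if name: cv2.imwrite(f"pics/{name}.png",np.hstack(out)[:,:,::-1])
if __name__=="__main__": go(sys.argv[1],float(sys.argv[2]))
E
python3 look.py i1 .127
```

```text
8.1 [ 0.5351 -0.1527  0.1168] [[0.18336453107288958, 0.9830361781739363, -0.004161868042116517], [0.983043971814751, -0.18335661035401354, 0.0022142534103199423], [0.0014135851930463471, -0.004497314828551034, -0.9999888879063781]] 0.025165795039354462 [-0.2311  0.254   0.104 ] [-28.1144  28.7498  83.2125  -0.0005  68.3079 -17.5486]
TCP in corner mm [-42.1178  46.3557]
top 0.43 [-45.6927  77.6828] ((537.3821411132812, -121.24259948730469), (18.706335067749023, 23.573225021362305), 88.5072250366211)
side 0.56 [-42.848   56.8887] ((536.3525390625, -142.20361328125), (82.16435241699219, 29.170276641845703), 83.4527359008789)
```

View pics/i1.png

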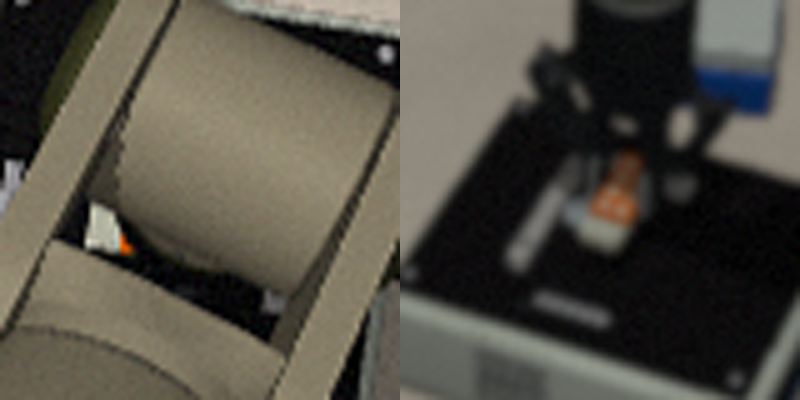

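Call:
move_arm --pt "0 0 0 0 0 1 -0.6" --pt "0 0 0 0 0 1.8 -0.6" --pt "0 0 0 0 0 2.1 -0.6" --pt "0 0 0 0 0 2.1 -0.6"

```text
time_s: 8.7
position: [0.5359, -0.1531, 0.0971]
tool_rot: [[0.183, 0.983, -0.001], [0.983, -0.183, 0.001], [0.0, -0.001, -1.0]]
ft_force: [0.2, 0.9, 0.5]
grip_width: 0.0257
gripper_force: 20.0
```

Call:
move_arm --pt "0 0 0 0 0 0.05 -0.6" --pt "0 0 0 0 0 0.1 -0.6" --pt "0 0 0 0 0 0.1 -0.6"

```text
time_s: 9.0
position: [0.5362, -0.1533, 0.097]
tool_rot: [[0.183, 0.983, 0.0], [0.983, -0.183, -0.0], [-0.0, 0.0, -1.0]]
ft_force: [-0.4, -0.0, -1.0]
grip_width: 0.0253
gripper_force: 20.0
```

Call:
move_arm --pt "0 0 0 0 0 0.1 -0.6" --pt "0 0 0 0 0 0.2 -0.6" --pt "0 0 0 0 0 0.2 -0.6"

```text
time_s: 9.3
position: [0.5361, -0.1532, 0.0947]
tool_rot: [[0.183, 0.983, -0.0], [0.983, -0.183, 0.0], [0.0, -0.0, -1.0]]
ft_force: [0.0, -1.1, -0.3]
grip_width: 0.0251
gripper_force: 20.0
```

Call:
move_arm --pt "0 0 0 0 0 0.05 -0.6" --pt "0 0 0 0 0 0.08 -0.6" --pt "0 0 0 0 0 0.08 -0.6"

```text
time_s: 9.6
position: [0.5361, -0.1532, 0.094]
tool_rot: [[0.183, 0.983, -0.0], [0.983, -0.183, 0.0], [0.0, -0.0, -1.0]]
ft_force: [-0.1, -0.2, -0.8]
grip_width: 0.0253
gripper_force: 20.0
```

Call:
move_arm --pt "0 0 0 0 0 0.03 -0.6" --pt "0 0 0 0 0 0.05 -0.6" --pt "0 0 0 0 0 0.05 -0.6"

```text
time_s: 9.9
position: [0.5361, -0.1532, 0.0935]
tool_rot: [[0.183, 0.983, 0.0], [0.983, -0.183, 0.0], [0.0, 0.0, -1.0]]
ft_force: [-0.6, -0.2, 0.2]
grip_width: 0.0257
gripper_force: 20.0
```

Call:
move_arm --pt "0 0 0 0 0 0.03 -0.6" --pt "0 0 0 0 0 0.03 -0.6"

```text
time_s: 10.1
position: [0.5361, -0.1533, 0.0935]
tool_rot: [[0.183, 0.983, 0.0], [0.983, -0.183, -0.0], [-0.0, 0.0, -1.0]]
ft_force: [-1.1, 0.4, 4.5]
grip_width: 0.0252
gripper_force: 20.5
```

Call:
move_arm --pt "0 0 0 -0.2 0 -0.02 -0.6" --pt "0 0 0 -0.5 0 -0.02 -0.6" --pt "0 0 0 -0.7 0 -0.02 -0.6" --pt "0 0 0 -0.7 0 -0.02 -0.6"

```text
time_s: 10.5
position: [0.5349, -0.1606, 0.0935]
tool_rot: [[0.184, 0.983, 0.0], [0.983, -0.184, -0.0], [-0.0, 0.001, -1.0]]
ft_force: [0.3, -1.2, 3.9]
grip_width: 0.0258
gripper_force: 20.4
```

Call:
move_arm --pt "0 0 0 -0.05 0 0 -0.6" --pt "0 0 0 -0.1 0 0 -0.6" --pt "0 0 0 -0.1 0 0 -0.6"

```text
time_s: 10.8
position: [0.5348, -0.1611, 0.0936]
tool_rot: [[0.183, 0.983, 0.0], [0.983, -0.183, -0.0], [0.0, 0.0, -1.0]]
ft_force: [0.0, 1.3, 4.4]
grip_width: 0.0254
gripper_force: 20.5
```

Call:
move_arm --pt "0 0 0 -0.05 0 0 -0.6" --pt "0 0 0 -0.1 0 0 -0.6" --pt "0 0 0 -0.1 0 0 -0.6"

```text
time_s: 11.1
position: [0.5345, -0.1621, 0.0935]
tool_rot: [[0.183, 0.983, 0.0], [0.983, -0.183, 0.0], [0.0, 0.0, -1.0]]
ft_force: [0.3, 2.1, 5.2]
grip_width: 0.0253
gripper_force: 20.6
```

Call:
move_arm --pt "0 0 0 -0.05 0 0 -0.6" --pt "0 0 0 -0.1 0 0 -0.6" --pt "0 0 0 -0.1 0 0 -0.6"

```text
time_s: 11.4
position: [0.5343, -0.1631, 0.0935]
tool_rot: [[0.183, 0.983, 0.0], [0.983, -0.183, 0.0], [0.0, 0.0, -1.0]]
ft_force: [0.7, 2.0, 5.3]
grip_width: 0.0253
gripper_force: 20.6
```

Call:
move_arm --pt "0 0 0 -0.05 0 0 -0.6" --pt "0 0 0 -0.1 0 0 -0.6" --pt "0 0 0 -0.1 0 0 -0.6"

```text
time_s: 11.7
position: [0.5341, -0.164, 0.0935]
tool_rot: [[0.183, 0.983, 0.0], [0.983, -0.183, 0.0], [0.0, 0.0, -1.0]]
ft_force: [-0.7, 2.3, 5.6]
grip_width: 0.0255
gripper_force: 20.6
```

Call:
move_arm --pt "0 0 0 -0.05 0 0 -0.6" --pt "0 0 0 -0.05 0 0 -0.6"

```text
time_s: 11.9
position: [0.534, -0.1645, 0.0935]
tool_rot: [[0.183, 0.983, 0.0], [0.983, -0.183, 0.0], [0.0, 0.0, -1.0]]
ft_force: [1.2, 2.7, 4.6]
grip_width: 0.0254
gripper_force: 20.6
```

Call:
move_arm --pt "0 0 0 -0.05 0 0 -0.6" --pt "0 0 0 -0.1 0 0 -0.6" --pt "0 0 0 -0.1 0 0 -0.6"

```text
time_s: 12.2
position: [0.5339, -0.1655, 0.0936]
tool_rot: [[0.183, 0.983, 0.0], [0.983, -0.183, 0.0], [0.0, 0.0, -1.0]]
ft_force: [0.8, 2.2, 5.2]
grip_width: 0.0257
gripper_force: 20.6
```

Call:
move_arm --pt "0 0 0 -0.05 0 0 -0.6" --pt "0 0 0 -0.1 0 0 -0.6" --pt "0 0 0 -0.1 0 0 -0.6"

```text
time_s: 12.5
position: [0.5338, -0.1657, 0.0935]
tool_rot: [[0.183, 0.983, 0.0], [0.983, -0.183, 0.001], [0.001, 0.0, -1.0]]
ft_force: [2.2, 5.8, 5.1]
grip_width: 0.0254
gripper_force: 20.7
```

Force rose and motion stopped, so the slide's end is at the stop. Next: release, lift, close the fingers, and tilt for the diagonal push.

Call:
move_arm --pt "0 0 0 0.02 0 -0.02 -0.3" --pt "0 0 0 0.02 0 -0.02 -0.15" --pt "0 0 0 0.02 0 -0.02 -0.15" --pt "0 0 0 0.02 0 -0.02 -0.15"

```text
time_s: 12.9
position: [0.5335, -0.1665, 0.0934]
tool_rot: [[0.184, 0.983, -0.001], [0.983, -0.184, 0.0], [-0.0, -0.001, -1.0]]
ft_force: [0.2, -0.1, -0.7]
grip_width: 0.0362
gripper_force: 0.0
```

Call:
move_arm --pt "0 0 0 0 0 -1 -0.15" --pt "0 0 0 0 0 -4 -0.15" --pt "0 0 0 0 -2 -8 -0.5" --pt "0 0 0 0 -5 -9 -1" --pt "0 0 0 0 -8 -9 -1"

```text
time_s: 13.4
position: [0.4549, -0.1519, 0.1861]
tool_rot: [[0.183, 0.983, 0.004], [0.983, -0.183, -0.003], [-0.002, 0.004, -1.0]]
ft_force: [-0.7, -1.0, -0.1]
grip_width: 0.0001
gripper_force: 0.0
```

Call:
move_arm --pt "-8 0 0 0 0 0 -1" --pt "-16 0 0 0 0 0 -1" --pt "-24 0 0 0 0 0 -1" --pt "-32 0 0 0 0 0 -1" --pt "-40 0 0 0 0 0 -1"

```text
time_s: 13.9
position: [0.4557, -0.1492, 0.1843]
tool_rot: [[0.176, 0.781, 0.599], [0.984, -0.143, -0.102], [0.006, 0.608, -0.794]]
ft_force: [1.0, -0.2, -0.0]
grip_width: -0.0002
gripper_force: 0.0
```

```bash
python3 look.py j1 .1
```

```text
13.9 [ 0.4557 -0.1492  0.1843] [[0.17564756643704083, 0.7811603379401291, 0.5991130601430824], [0.9844362275152668, -0.14293781658564647, -0.10224526661532009], [0.005765965682795187, 0.6077477330430705, -0.7941092158014245]] -0.00017642075294858157 [ 0.9934 -0.1629 -0.0452] [-43.3353   6.6779 115.6944  40.1095  31.5171 -63.0001]
TCP in corner mm [-120.8157   35.1667]
top 0.88 [-40.2146  35.6354] ((535.03076171875, -163.5771026611328), (76.7349853515625, 28.455461502075195), 80.80525207519531)
side 0.54 [-43.6117  41.0428] ((532.6867065429688, -157.6374053955078), (82.24076080322266, 27.341806411743164), 79.21896362304688)
```

View pics/j1.png

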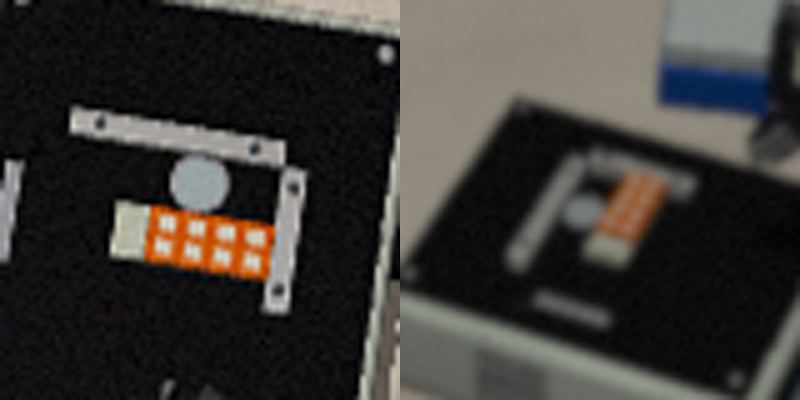

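The picture shows the slide flat, its end against the stop (crop ~(275,250)), parallel to the rail and about 25 mm short of it.

Call:
move_arm --pt "-5 0 0 0 0 0 -1" --pt "-5 0 0 0 0 0 -1" --pt "-5 0 0 0 0 0 -1"

```text
time_s: 14.4
position: [0.4573, -0.1495, 0.1838]
tool_rot: [[0.173, 0.73, 0.661], [0.985, -0.134, -0.11], [0.008, 0.67, -0.742]]
ft_force: [0.5, 0.2, -0.5]
grip_width: 0.0001
gripper_force: 0.0
```

```bash
cat > d.py <<'E'
from look import *
def delta(xc,yc,z):
    s=env.observe(); w=np.r_[C+(xc*X+yc*Y)/1000,z]; print(s["position"],im(s["position"]),s["tool_rot"].tolist(),s["q"]); print("tool cm",s["tool_rot"].T@(w-s["position"])*100)
    print("per cm X, z:",s["tool_rot"].T@np.r_[X,0],s["tool_rot"].T@[0,0,1])
E
python3 -c "
from d import *
delta(-68,35,.1055); delta(-80,35,.135)"
```

```text
[ 0.4573 -0.1495  0.1838] [-119.2454   35.2139] [[0.17334820221259267, 0.7297539753273046, 0.6613694400890153], [0.9848275930820464, -0.1339396924458433, -0.11033934335374622], [0.008063044951201677, 0.6704620006245756, -0.741900055954039]] [-45.033    6.8338 118.9142  53.9867  28.8218 -77.5704]
tool cm [-0.1394 -1.4491  9.2437]
per cm X, z: [-0.0108  0.742   0.6704] [ 0.0081  0.6705 -0.7419]
[ 0.4573 -0.1495  0.1838] [-119.2454   35.2139] [[0.17334820221259267, 0.7297539753273046, 0.6613694400890153], [0.9848275930820464, -0.1339396924458433, -0.11033934335374622], [0.008063044951201677, 0.6704620006245756, -0.741900055954039]] [-45.033    6.8338 118.9142  53.9867  28.8218 -77.5704]
tool cm [-0.1026 -0.3616  6.2506]
per cm X, z: [-0.0108  0.742   0.6704] [ 0.0081  0.6705 -0.7419]
```

Call:
move_arm --pt "0 0 0 0 -0.2 2 -1" --pt "0 0 0 -0.1 -0.4 4.5 -1" --pt "0 0 0 -0.1 -0.4 6.2 -1" --pt "0 0 0 -0.1 -0.4 6.2 -1" --pt "0 0 0 -0.1 -0.4 6.2 -1"

```text
time_s: 14.9
position: [0.4952, -0.1564, 0.1353]
tool_rot: [[0.173, 0.729, 0.662], [0.985, -0.133, -0.11], [0.008, 0.671, -0.741]]
ft_force: [-0.7, 0.9, -0.4]
grip_width: -0.0003
gripper_force: 0.0
```

```bash
python3 -c "
from d import *
delta(-68,35,.1055)"
```

```text
[ 0.4952 -0.1564  0.1353] [-80.6964  35.3232] [[0.17263270631078395, 0.7293170857316468, 0.6620381689689142], [0.9849527635870305, -0.13336246399759424, -0.10992045623432156], [0.008124174671041623, 0.6710521899646765, -0.741365602202804]] [-41.2043  16.3112 118.2164  70.0245  22.0885 -92.5548]
tool cm [-0.0706 -1.056   3.0564]
per cm X, z: [-0.0115  0.7415  0.671 ] [ 0.0081  0.6711 -0.7414]
```

Call:
move_arm --pt "0 0 0 0 -0.5 1.5 -1" --pt "0 0 0 -0.1 -1 2.5 -1" --pt "0 0 0 -0.1 -1 3 -1" --pt "0 0 0 -0.1 -1 3 -1"

```text
time_s: 15.3
position: [0.5074, -0.1597, 0.1064]
tool_rot: [[0.174, 0.729, 0.662], [0.985, -0.134, -0.111], [0.008, 0.672, -0.741]]
ft_force: [-0.4, -1.2, 0.2]
grip_width: -0.0002
gripper_force: 0.0
```

```bash
python3 -c "
from d import *
delta(-52,35,.1055)
go('k1')"
```

```text
[ 0.5074 -0.1597  0.1064] [-68.1284  34.3375] [[0.17385796550962074, 0.7287256961974289, 0.662368679460637], [0.984739776180171, -0.13398370797195688, -0.11106727333788197], [0.0078090356307264595, 0.6715707153380482, -0.740899313849635]] [ -40.2434   21.0829  118.5756   83.4229   20.2068 -106.0954]
tool cm [0.0495 1.1335 1.1506]
per cm X, z: [-0.0103  0.741   0.6715] [ 0.0078  0.6716 -0.7409]
15.3 [ 0.5074 -0.1597  0.1064] [[0.17385796550962074, 0.7287256961974289, 0.662368679460637], [0.984739776180171, -0.13398370797195688, -0.11106727333788197], [0.0078090356307264595, 0.6715707153380482, -0.740899313849635]] -0.00021806563399995413 [-0.4425 -1.1755  0.2257] [ -40.2434   21.0829  118.5756   83.4229   20.2068 -106.0954]
TCP in corner mm [-68.1284  34.3375]
top 0.61 [-41.0471  35.5533] ((534.1974487304688, -163.50462341308594), (75.80075073242188, 27.495269775390625), 79.37425994873047)
side 0.61 [-41.6757  40.1261] ((534.4208374023438, -158.89453125), (86.72883605957031, 27.79152488708496), 79.12355041503906)
```

View pics/k1.png

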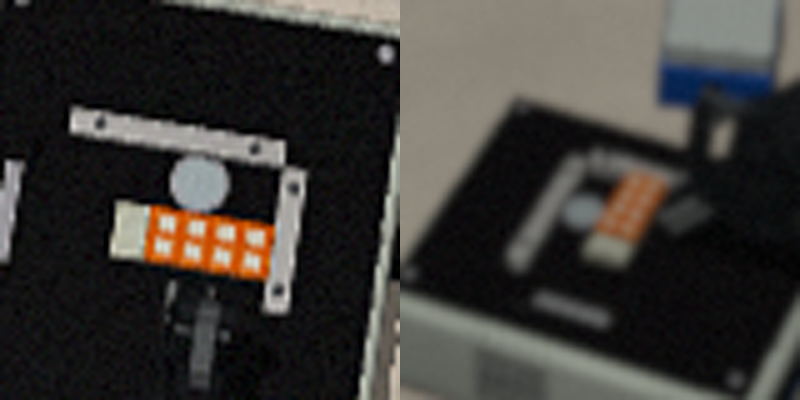

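Call:
move_arm --pt "0 0 0 0 0.37 0.34 -1" --pt "0 0 0 0 0.74 0.67 -1" --pt "0 0 0 0 1.11 1 -1" --pt "0 0 0 0 1.11 1 -1"

```text
time_s: 15.9
position: [0.5225, -0.1624, 0.106]
tool_rot: [[0.174, 0.729, 0.662], [0.985, -0.134, -0.111], [0.007, 0.671, -0.741]]
ft_force: [-0.1, 0.4, -0.0]
grip_width: 0.0002
gripper_force: 0.0
```

Call:
move_arm --pt "0 0 0 0 0.15 0.13 -1" --pt "0 0 0 0 0.3 0.27 -1" --pt "0 0 0 0 0.37 0.34 -1" --pt "0 0 0 0 0.37 0.34 -1"

```text
time_s: 16.3
position: [0.5268, -0.1632, 0.1058]
tool_rot: [[0.174, 0.729, 0.662], [0.985, -0.134, -0.111], [0.008, 0.671, -0.741]]
ft_force: [0.1, 0.5, 0.5]
grip_width: 0.0001
gripper_force: 0.0
```

```bash
python3 -c "
from d import *
delta(-35,35,.1055)
go('')"
```

```text
[ 0.5268 -0.1632  0.1058] [-48.4223  34.5276] [[0.17421100834328007, 0.7291566943199185, 0.6618013596997716], [0.9846780540945096, -0.1342672657257969, -0.11127187937285915], [0.007723623286224202, 0.6710460613720693, -0.7413754306425088]] [ -38.6475   22.406   115.6989   79.8224   19.3676 -100.9924]
tool cm [0.0342 0.9718 0.9262]
per cm X, z: [-0.0099  0.7415  0.671 ] [ 0.0077  0.671  -0.7414]
16.3 [ 0.5268 -0.1632  0.1058] [[0.17421100834328007, 0.7291566943199185, 0.6618013596997716], [0.9846780540945096, -0.1342672657257969, -0.11127187937285915], [0.007723623286224202, 0.6710460613720693, -0.7413754306425088]] 0.00012497284120060973 [0.1183 0.531  0.4616] [ -38.6475   22.406   115.6989   79.8224   19.3676 -100.9924]
TCP in corner mm [-48.4223  34.5276]
top 0.5 [-39.9696  35.9603] ((535.331298828125, -163.3028564453125), (76.71768188476562, 28.91469383239746), 80.18138885498047)
```

Call:
move_arm --pt "0 0 0 0 0.12 0.11 -1" --pt "0 0 0 0 0.24 0.22 -1" --pt "0 0 0 0 0.37 0.34 -1" --pt "0 0 0 0 0.37 0.34 -1"

```text
time_s: 16.9
position: [0.5319, -0.1641, 0.1059]
tool_rot: [[0.174, 0.729, 0.662], [0.985, -0.134, -0.111], [0.008, 0.671, -0.741]]
ft_force: [0.8, -0.2, 1.2]
grip_width: -0.0003
gripper_force: 0.0
```

Call:
move_arm --pt "0 0 0 0 0.12 0.11 -1" --pt "0 0 0 0 0.24 0.22 -1" --pt "0 0 0 0 0.37 0.34 -1" --pt "0 0 0 0 0.37 0.34 -1"

```text
time_s: 17.3
position: [0.5368, -0.165, 0.1059]
tool_rot: [[0.174, 0.729, 0.662], [0.985, -0.134, -0.111], [0.008, 0.671, -0.741]]
ft_force: [0.6, -0.5, -0.1]
grip_width: 0.0
gripper_force: 0.0
```

Call:
move_arm --pt "0 0 0 0 0.12 0.11 -1" --pt "0 0 0 0 0.24 0.22 -1" --pt "0 0 0 0 0.37 0.34 -1" --pt "0 0 0 0 0.37 0.34 -1"

```text
time_s: 17.7
position: [0.5418, -0.1658, 0.1058]
tool_rot: [[0.174, 0.729, 0.662], [0.985, -0.134, -0.111], [0.008, 0.671, -0.741]]
ft_force: [0.0, -0.0, -0.1]
grip_width: 0.0004
gripper_force: 0.0
```

```bash
python3 -c "
from d import *
delta(-35,35,.1055)
go('l1')"
```

```text
[ 0.5418 -0.1658  0.1058] [-33.1871  34.6597] [[0.17415700731491754, 0.7290608438173619, 0.6619211605738468], [0.9846882255456237, -0.134155860651414, -0.11131623208090158], [0.007644296888695721, 0.6711724749013438, -0.7412618118181203]] [-37.5423  23.3948 113.4617  76.7042  18.8901 -96.8318]
tool cm [ 0.0361 -0.1533 -0.101 ]
per cm X, z: [-0.01    0.7414  0.6712] [ 0.0076  0.6712 -0.7413]
17.7 [ 0.5418 -0.1658  0.1058] [[0.17415700731491754, 0.7290608438173619, 0.6619211605738468], [0.9846882255456237, -0.134155860651414, -0.11131623208090158], [0.007644296888695721, 0.6711724749013438, -0.7412618118181203]] 0.0003982548573195648 [ 0.0409 -0.0486 -0.1202] [-37.5423  23.3948 113.4617  76.7042  18.8901 -96.8318]
TCP in corner mm [-33.1871  34.6597]
top 0.68 [ 89.5465 319.4806] ((714.787353515625, 91.52970123291016), (81.45902252197266, 83.16363525390625), 45.079647064208984)
```

View pics/l1.png

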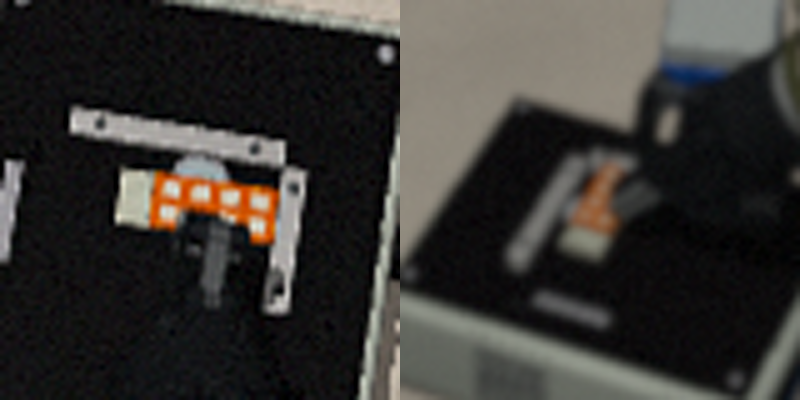

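Call:
move_arm --pt "0 0 0 0 0.15 0.13 -1" --pt "0 0 0 -0.05 0.3 0.27 -1" --pt "0 0 0 -0.05 0.45 0.4 -1" --pt "0 0 0 -0.1 0.6 0.54 -1" --pt "0 0 0 -0.1 0.6 0.54 -1"

```text
time_s: 18.4
position: [0.5496, -0.1683, 0.1058]
tool_rot: [[0.174, 0.729, 0.662], [0.985, -0.134, -0.111], [0.008, 0.671, -0.741]]
ft_force: [0.7, 0.3, 0.4]
grip_width: -0.0001
gripper_force: 0.1
```

Call:
move_arm --pt "0 0 0 0 0.07 0.07 -1" --pt "0 0 0 0 0.15 0.13 -1" --pt "0 0 0 0 0.15 0.13 -1"

```text
time_s: 18.7
position: [0.5514, -0.1686, 0.1058]
tool_rot: [[0.174, 0.729, 0.662], [0.985, -0.134, -0.111], [0.008, 0.671, -0.741]]
ft_force: [-0.2, 0.1, 0.4]
grip_width: 0.0002
gripper_force: 0.1
```

Call:
move_arm --pt "0 0 0 0 0.07 0.07 -1" --pt "0 0 0 0 0.07 0.07 -1"

```text
time_s: 18.9
position: [0.5523, -0.1687, 0.1058]
tool_rot: [[0.174, 0.729, 0.662], [0.985, -0.134, -0.111], [0.008, 0.671, -0.741]]
ft_force: [-0.6, 0.0, 0.1]
grip_width: -0.0001
gripper_force: 0.1
```

Call:
move_arm --pt "0 0 0 0 0.07 0.07 -1" --pt "0 0 0 0 0.07 0.07 -1"

```text
time_s: 19.1
position: [0.5533, -0.1689, 0.1058]
tool_rot: [[0.174, 0.729, 0.662], [0.985, -0.134, -0.111], [0.008, 0.671, -0.741]]
ft_force: [-0.6, 0.3, 1.5]
grip_width: -0.0
gripper_force: 0.2
```

```bash
python3 -c "
from d import *
go('m1')"
```

```text
19.1 [ 0.5533 -0.1689  0.1058] [[0.17428587957778194, 0.7290779626394431, 0.661868383119573], [0.9846654195413006, -0.13425749202368922, -0.11139541011667999], [0.007644850512153831, 0.6711335561786699, -0.7412970430479398]] -3.881102412993171e-05 [-0.5888  0.3322  1.5339] [-36.8639  24.1785 111.6709  73.9745  18.6867 -93.4254]
TCP in corner mm [-21.2853  33.7599]
top 0.65 [-12.4987  35.8555] ((562.31201171875, -168.45973205566406), (76.49246215820312, 27.594999313354492), 80.64766693115234)
```

View pics/m1.png

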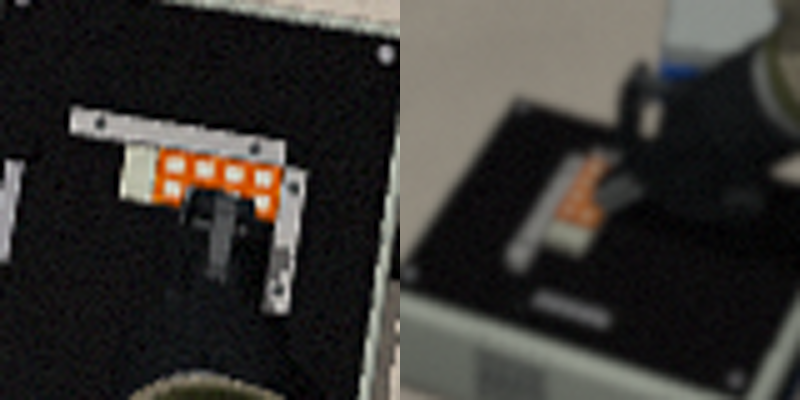

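The slide lies along the rail and against the stop. Now the diagonal push, along the tool axis, in small steps.

Call:
move_arm --pt "0 0 0 0 0.04 0.06 -1" --pt "0 0 0 0 0.04 0.06 -1"

```text
time_s: 19.5
position: [0.5539, -0.169, 0.1056]
tool_rot: [[0.174, 0.729, 0.662], [0.985, -0.134, -0.111], [0.008, 0.671, -0.741]]
ft_force: [-1.5, 0.5, 1.3]
grip_width: 0.0003
gripper_force: 0.8
```

Call:
move_arm --pt "0 0 0 0 0 0.05 -1" --pt "0 0 0 0 0 0.05 -1"

```text
time_s: 19.7
position: [0.5542, -0.169, 0.1054]
tool_rot: [[0.174, 0.729, 0.662], [0.985, -0.134, -0.111], [0.008, 0.671, -0.741]]
ft_force: [-2.6, 0.2, 4.6]
grip_width: 0.0001
gripper_force: 2.8
```

Call:
move_arm --pt "0 0 0 0 0 0.05 -1" --pt "0 0 0 0 0 0.05 -1"

```text
time_s: 19.9
position: [0.5545, -0.1689, 0.1053]
tool_rot: [[0.174, 0.729, 0.662], [0.985, -0.134, -0.111], [0.008, 0.672, -0.741]]
ft_force: [-6.4, 1.8, 7.6]
grip_width: -0.0
gripper_force: 5.1
```

Call:
move_arm --pt "0 0 0 0 0.02 0.05 -1" --pt "0 0 0 0 0.02 0.05 -1"

```text
time_s: 20.1
position: [0.5546, -0.1689, 0.1052]
tool_rot: [[0.174, 0.729, 0.662], [0.985, -0.134, -0.112], [0.007, 0.672, -0.741]]
ft_force: [-10.9, 2.5, 12.1]
grip_width: 0.0
gripper_force: 8.1
```

Call:
move_arm --pt "0 0 0 0 0.02 0.05 -1" --pt "0 0 0 0 0.02 0.05 -1"

```text
time_s: 20.3
position: [0.5548, -0.1689, 0.1051]
tool_rot: [[0.174, 0.729, 0.662], [0.985, -0.134, -0.112], [0.007, 0.671, -0.741]]
ft_force: [-15.9, 3.7, 17.1]
grip_width: -0.0002
gripper_force: 11.4
```

Call:
move_arm --pt "0 0 0 0 0.02 0.03 -1" --pt "0 0 0 0 0.02 0.03 -1"

```text
time_s: 20.5
position: [0.5548, -0.1689, 0.105]
tool_rot: [[0.175, 0.729, 0.662], [0.985, -0.134, -0.112], [0.007, 0.671, -0.741]]
ft_force: [-19.2, 3.1, 18.5]
grip_width: -0.0001
gripper_force: 13.4
```

Call:
move_arm --pt "0 0 0 0 0 0 -1" --pt "0 0 0 0 0 0 -1" --pt "0 0 0 0 0 0 -1" --pt "0 0 0 0 0 0 -1" --pt "0 0 0 0 0 0 -1"

```text
time_s: 21.0
position: [0.5548, -0.1689, 0.105]
tool_rot: [[0.175, 0.729, 0.662], [0.985, -0.134, -0.112], [0.007, 0.671, -0.741]]
ft_force: [-19.0, 3.3, 20.1]
grip_width: 0.0005
gripper_force: 13.4
```

```bash
python3 -c "
from d import *
go('')"
```

```text
21.0 [ 0.5548 -0.1689  0.105 ] [[0.1746084685391633, 0.7289447726347668, 0.6619300576064332], [0.9846124026663904, -0.1341045297588299, -0.11204638152872569], [0.007092195000540679, 0.6713087915010579, -0.7411438505603773]] 0.0005423587204374485 [-19.0095   3.326   20.0818] [-36.7142  24.3625 111.5098  74.1111  18.545  -93.4582]
TCP in corner mm [-19.7686  34.014 ]
top 0.5 [-11.7502  35.9813] ((563.0708618164062, -168.47378540039062), (75.58805847167969, 27.256994247436523), 80.23729705810547)
```

```bash
python3 -c "
from rig import env
print(env.close_job())"
```

```text
the job is handed in; nothing more can be done
None
```

I handed the job in at about 21 s, with the slide flat on the stage against the rail and stop, still held by a steady diagonal push of about 19 N into the rail and 20 N down. I couldn't confirm the contact at the stop to better than a few tenths of a millimetre.

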